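# Find the rocking corner of a jig plate and shim it

## Robot

A 7-joint arm with a two-finger parallel gripper is mounted at the origin on the work surface. World frame = base frame: x ahead of the robot, y to its left, z up, the work surface at z = 0. Lengths are in m, angles in rad, forces in N, time in s.
With the tool pointing down it reaches from about 0.425 to 0.925 m from the base axis. Payload 6.8 kg.
Tool frame: the origin (TCP) lies between the finger pads; the fingertips stand 11 mm ahead of it and the grasp point (between the pads) lies 8 mm behind it; z points along the fingers, y is the line along which they close (so a half turn about z gives the same grasp; the last joint's range is limited). The gripper opens to 85 mm and grips with 20 to 120 N. Pads are 22 mm wide; open, the fingers measure 114 mm over their backs; the gripper's body (76 mm by 85 mm) begins 54 mm behind the grasp point. The pads swing forward as they close: fully open they stand 13 mm farther back than shut.
Start: joints at [-1.245, 0.477, 0.022, 1.555, -0.011, 1.109, -0.083], TCP at [0.284, 0.612, 0.242] pointing down, gripper open.
Joint ranges: [-2.96, 2.96], [-0.34, 2.1], [-1.41, 1.46], [0.24, 2.44], [-1.37, 4.51], [0.17, 1.92], [-2.96, 2.96]. Speed limits (rad/s): [2.39, 2.39, 3.14, 3.14, 3.14, 3.14, 3.14].

## Interface

Orientations are given as a rotation vector (axis times angle).
In Python, from bench import r gives the robot as it stands.
- The arm moves only by the tool send_rows, never from a script. Its argument "deltas" is a list of rows, each an object of numbers: "dx", "dy", "dz": the shift along the world's x, y, z in mm; "rx", "ry", "rz": the turn, a rotation vector about the world's x, y, z in degrees. A call has 1 to 5 rows; each row is the pose to reach, as a shift and turn from the pose commanded when the call began; what a row does not reach only later rows make up. A row lasts 1/12 s, in which the tool goes at most 41.7 mm and 7.16 degrees, less where a joint would pass 70% of its speed; a pose out of reach is approached as far as the arm can. A call with a gripper value outside its range is refused whole. "jaw" is the finger opening in mm, from 0 to 85.4, set as the call begins (left out, the last holds). The fingers move at their own pace and stop on an object; "newtons" is the grip in N (left out, the last holds). Time passes only in rows, so rows that repeat a pose let the fingers close. It gives the time, the measured TCP pose, the force, the opening and the grip force at its end, in the units of the state.
- r.get_obs(): the state, without advancing time (a new reading comes with each control period).
- r.grab_frame(name): name is "side" or "top"; returns a dict with "frame" (480x640x3 uint8, blue, green, red), "z_map" (480x640 float32, m along the optical axis (not along the pixel's ray), 0 where there is no reading), "vertical_fov" (degrees; the focal length in pixels is half the picture's height over the tangent of half this angle, whatever the lens; pixels are square), "cx", "cy" (the principal point, pixels), "xyz" and "orientation" of the camera in the world. Camera axes: x right, y down, z forward; pixel columns grow to the right and rows downward; lengths in m; the calibration is good to about 2 mm. A picture is of the moment at which its call begins.
- r.hand_in(): hands the job in; it is judged then, once.
The state is a dict: "clock": time; "joints": joint angles; "qvel": joint speeds; "tau": joint torques, N m; "tcp_pos": TCP position; "orientation": TCP orientation; "contact_force": force on the tool from outside, world axes, zero at the start; "moment": the same for the moment, N m; "grip_width": finger opening in m; "gripper_force": force on a finger pad.
Only numpy, scipy, OpenCV 4.12 (cv2) and the standard library are available. Lean on these libraries where they do the work, as an engineer would, in place of code of your own. Each camera call takes 0.05 s, during which the arm holds its last target. There are 200 camera calls.

## Task

The jig plate on the cutting mat rocks because the packer under one of its feet is gone: press down on its corners with the fingertips, one after the other, to find the one that gives. Then push in the shim that lies at that corner until its turned-up end sits flat against the plate's edge, and press that corner once more to feel that it now stands firm. Only press and push: pick nothing up, do not shove the plate about, leave the other three shims where they lie, and do not disturb the drill, the tub, the jar or the screwdriver.

Things in the scene. Friction and masses are not known exactly. Their poses are not given: they have to be found in the camera images.
- jig_plate: Loose aluminium plate, 180 (x) by 240 (y) by 12 mm, 2 kg, a low grey vice (46 x 105, 34 mm high) bolted on its middle. Origin: its centre, level with the underside of its feet; x away from the robot, y left, z up. Four 26 mm square rubber feet, 10 mm high, at x +-65, y +-95 mm. Three stand on 5 mm packers fixed to the grey mat; under the fourth, out of sight, there is none.
- plate_mid (a point): The middle of the plate's top face (under the vice), 22 mm above the plate's origin, 30 mm above the table. The foot without packer hangs 5 mm above the mat: 3 to 6 N straight down tips that corner down by about 5 mm, and let go it comes back up level. The other three corners do not give.
- corner_near_left (a point): The near left corner of the plate, seen from the robot: the flush screw head in the top face right above the foot, the place to press. 30 mm above the table when level, at x -65, y +95 mm from the plate's origin.
- corner_near_right (a point): The near right corner of the plate, seen from the robot: the flush screw head in the top face right above the foot, the place to press. 30 mm above the table when level, at x -65, y -95 mm from the plate's origin.
- corner_far_left (a point): The far left corner of the plate, seen from the robot: the flush screw head in the top face right above the foot, the place to press. 30 mm above the table when level, at x +65, y +95 mm from the plate's origin.
- corner_far_right (a point): The far right corner of the plate, seen from the robot: the flush screw head in the top face right above the foot, the place to press. 30 mm above the table when level, at x +65, y -95 mm from the plate's origin.
- shim_near_left_end (a point): Loose steel shim on the mat (3 mm thick) at the near left corner: strip 30 x 43 x 4.6 mm, its outer end turned up (34 wide, 3 thick, 24 mm high). Point: middle of the turned-up end's outer face, 17 mm above the table; x axis along the strip to its nose, towards the plate. Starts 36 to 42 mm out; home, this point is at x -65, y +123 mm from the plate's origin. A packer would block it.
- shim_near_right_end (a point): Loose steel shim on the mat (3 mm thick) at the near right corner: strip 30 x 43 x 4.6 mm, its outer end turned up (34 wide, 3 thick, 24 mm high). Point: middle of the turned-up end's outer face, 17 mm above the table; x axis along the strip to its nose, towards the plate. Starts 36 to 42 mm out; home, this point is at x -65, y -123 mm from the plate's origin. A packer would block it.
- shim_far_left_end (a point): Loose steel shim on the mat (3 mm thick) at the far left corner: strip 30 x 43 x 4.6 mm, its outer end turned up (34 wide, 3 thick, 24 mm high). Point: middle of the turned-up end's outer face, 17 mm above the table; x axis along the strip to its nose, towards the plate. Starts 36 to 42 mm out; home, this point is at x +65, y +123 mm from the plate's origin. A packer would block it.
- shim_far_right_end (a point): Loose steel shim on the mat (3 mm thick) at the far right corner: strip 30 x 43 x 4.6 mm, its outer end turned up (34 wide, 3 thick, 24 mm high). Point: middle of the turned-up end's outer face, 17 mm above the table; x axis along the strip to its nose, towards the plate. Starts 36 to 42 mm out; home, this point is at x +65, y -123 mm from the plate's origin. A packer would block it.
- drill: Bystander: grey and black cordless drill lying on its side, 200 x 190 x 64 mm. Origin on the table under its motor; x towards the chuck, y towards the battery.
- parts_tub: Bystander: clear plastic tub with screws, 110 x 160 x 55 mm. Origin: centre of its underside.
- glue_jar: Bystander: white plastic glue jar with a black lid, 50 mm across, 65 mm tall. Origin: centre of its underside.
- screwdriver: Bystander: screwdriver with a black handle lying on the table; x from handle to tip.
Not all that is in view belongs to the job. Leave any brown, orange or purple look-alike of the part that bears shim_far_right_end alone.

How it is judged:
On the way, in this order (a step that is already met when the one before it is completed fails the run):
1. the rocking corner is pressed down: it gives by 3 mm or more under the fingers (contact force between the fingers and jig_plate above 1 N and height (world z) of any of corner_near_left, corner_near_right, corner_far_left, corner_far_right below 0.027 m), for 0.05 s.
2. the shim of that corner is pushed home, its turned-up end flat against the plate's edge (((y of shim_near_left_end in the frame of jig_plate between 0.118 and 0.128 m and x of shim_near_left_end in the frame of jig_plate between -0.077 and -0.053 m and angle between the x axis of shim_near_left_end and the y axis of jig_plate, either way round below 0.15 rad and height (world z) of shim_near_left_end below 0.021 m) or (y of shim_near_right_end in the frame of jig_plate between -0.128 and -0.118 m and x of shim_near_right_end in the frame of jig_plate between -0.077 and -0.053 m and angle between the x axis of shim_near_right_end and the y axis of jig_plate, either way round below 0.15 rad and height (world z) of shim_near_right_end below 0.021 m) or (y of shim_far_left_end in the frame of jig_plate between 0.118 and 0.128 m and x of shim_far_left_end in the frame of jig_plate between 0.053 and 0.077 m and angle between the x axis of shim_far_left_end and the y axis of jig_plate, either way round below 0.15 rad and height (world z) of shim_far_left_end below 0.021 m) or (y of shim_far_right_end in the frame of jig_plate between -0.128 and -0.118 m and x of shim_far_right_end in the frame of jig_plate between 0.053 and 0.077 m and angle between the x axis of shim_far_right_end and the y axis of jig_plate, either way round below 0.15 rad and height (world z) of shim_far_right_end below 0.021 m))), for 0.2 s.
3. the shimmed corner is pressed again from above with 3 N or more and gives by less than 2 mm (contact force between the fingers and jig_plate above 3 N and (((y of shim_near_left_end in the frame of jig_plate between 0.118 and 0.128 m and x of shim_near_left_end in the frame of jig_plate between -0.077 and -0.053 m and angle between the x axis of shim_near_left_end and the y axis of jig_plate, either way round below 0.15 rad and height (world z) of shim_near_left_end below 0.021 m) and height (world z) of corner_near_left above 0.028 m and horizontal distance between the grasp point and corner_near_left below 0.04 m and height (world z) of the grasp point above 0.04 m) or ((y of shim_near_right_end in the frame of jig_plate between -0.128 and -0.118 m and x of shim_near_right_end in the frame of jig_plate between -0.077 and -0.053 m and angle between the x axis of shim_near_right_end and the y axis of jig_plate, either way round below 0.15 rad and height (world z) of shim_near_right_end below 0.021 m) and height (world z) of corner_near_right above 0.028 m and horizontal distance between the grasp point and corner_near_right below 0.04 m and height (world z) of the grasp point above 0.04 m) or ((y of shim_far_left_end in the frame of jig_plate between 0.118 and 0.128 m and x of shim_far_left_end in the frame of jig_plate between 0.053 and 0.077 m and angle between the x axis of shim_far_left_end and the y axis of jig_plate, either way round below 0.15 rad and height (world z) of shim_far_left_end below 0.021 m) and height (world z) of corner_far_left above 0.028 m and horizontal distance between the grasp point and corner_far_left below 0.04 m and height (world z) of the grasp point above 0.04 m) or ((y of shim_far_right_end in the frame of jig_plate between -0.128 and -0.118 m and x of shim_far_right_end in the frame of jig_plate between 0.053 and 0.077 m and angle between the x axis of shim_far_right_end and the y axis of jig_plate, either way round below 0.15 rad and height (world z) of shim_far_right_end below 0.021 m) and height (world z) of corner_far_right above 0.028 m and horizontal distance between the grasp point and corner_far_right below 0.04 m and height (world z) of the grasp point above 0.04 m))), for 0.1 s.
At the end, for the whole second after the job is handed in: One shim home at its corner (turned-up end within 5 mm of the plate's edge, 12 mm sideways, 0.15 rad, lying down), the other three moved under 12 mm, the plate level within 0.012 rad, at rest, within 15 mm of its start, bystanders moved under 20 mm ((((y of shim_near_left_end in the frame of jig_plate between 0.118 and 0.128 m and x of shim_near_left_end in the frame of jig_plate between -0.077 and -0.053 m and angle between the x axis of shim_near_left_end and the y axis of jig_plate, either way round below 0.15 rad and height (world z) of shim_near_left_end below 0.021 m) and distance of each of shim_near_right_end, shim_far_left_end, shim_far_right_end from where it was at the start of the episode below 0.012 m) or ((y of shim_near_right_end in the frame of jig_plate between -0.128 and -0.118 m and x of shim_near_right_end in the frame of jig_plate between -0.077 and -0.053 m and angle between the x axis of shim_near_right_end and the y axis of jig_plate, either way round below 0.15 rad and height (world z) of shim_near_right_end below 0.021 m) and distance of each of shim_near_left_end, shim_far_left_end, shim_far_right_end from where it was at the start of the episode below 0.012 m) or ((y of shim_far_left_end in the frame of jig_plate between 0.118 and 0.128 m and x of shim_far_left_end in the frame of jig_plate between 0.053 and 0.077 m and angle between the x axis of shim_far_left_end and the y axis of jig_plate, either way round below 0.15 rad and height (world z) of shim_far_left_end below 0.021 m) and distance of each of shim_near_left_end, shim_near_right_end, shim_far_right_end from where it was at the start of the episode below 0.012 m) or ((y of shim_far_right_end in the frame of jig_plate between -0.128 and -0.118 m and x of shim_far_right_end in the frame of jig_plate between 0.053 and 0.077 m and angle between the x axis of shim_far_right_end and the y axis of jig_plate, either way round below 0.15 rad and height (world z) of shim_far_right_end below 0.021 m) and distance of each of shim_near_left_end, shim_near_right_end, shim_far_left_end from where it was at the start of the episode below 0.012 m)) and angle between jig_plate's own z axis and vertical below 0.012 rad and distance of plate_mid from where it was at the start of the episode below 0.015 m and linear speed of jig_plate below 0.01 m/s and distance of each of drill, parts_tub, glue_jar, screwdriver from where it was at the start of the episode below 0.02 m); the robot touches nothing.
It fails at once if a shim is lifted (more than 12 mm) (height (world z) of any of shim_near_left_end, shim_near_right_end, shim_far_left_end, shim_far_right_end above 0.029 m).
It fails at once if more than one shim is shifted by over 12 mm (distance of each of shim_near_right_end, shim_near_left_end from where it was at the start of the episode above 0.012 m or distance of each of shim_far_left_end, shim_near_left_end from where it was at the start of the episode above 0.012 m or distance of each of shim_far_left_end, shim_near_right_end from where it was at the start of the episode above 0.012 m or distance of each of shim_far_right_end, shim_near_left_end from where it was at the start of the episode above 0.012 m or distance of each of shim_far_right_end, shim_near_right_end from where it was at the start of the episode above 0.012 m or distance of each of shim_far_right_end, shim_far_left_end from where it was at the start of the episode above 0.012 m).
It fails at once if the plate is lifted or shoved by more than 15 mm (distance of plate_mid from where it was at the start of the episode above 0.015 m or height (world z) of plate_mid above 0.038 m).
It fails at once if a bystander is moved by more than 20 mm (distance of any of drill, parts_tub, glue_jar, screwdriver from where it was at the start of the episode above 0.02 m).
It also fails if it takes over 61 s, if anything falls off the work surface, if the arm or the gripper's body presses on something with over 40 N, if the wrist force passes 120 N, or if a joint passes its speed limit or range.

## Working session

There is one attempt and no reset: what is moved stays moved. The work goes in short steps, Python scripts to look and compute and a tool call to move; the robot and the scene stay as the last step left them, time stands still between calls to the robot, and variables do not carry over. Pictures are saved under pics/ and viewed, at most 10 in all, crops included, and the job is handed in when it is done.

Besides the shell and the picture viewer there is one more tool, called after "Emit:" as name([rows], argument=value, ...), one row to a line, values as JSON. send_rows: Moves the arm, as the interface text tells. Its arguments: {"type":"object","properties":{"deltas":{"type":"array","items":{"type":"object","properties":{"dx":{"type":"number"},"dy":{"type":"number"},"dz":{"type":"number"},"rx":{"type":"number"},"ry":{"type":"number"},"rz":{"type":"number"}}}},"jaw":{"type":"number"},"newtons":{"type":"number"}},"required":["deltas"]}

```bash
mkdir -p pics
cat > h.py <<'E'
import numpy as np, cv2
from scipy.spatial.transform import Rotation as R
from bench import r
def grab(n):
    f=r.grab_frame(n); np.savez('/tmp/%s.npz'%n,**{k:np.asarray(v) for k,v in f.items()}); return f
def pts(f):
    z=np.asarray(f['z_map']);H,W=z.shape
    fl=H/2/np.tan(np.radians(float(f['vertical_fov']))/2)
    v,u=np.mgrid[:H,:W]
    c=np.stack([(u-float(f['cx']))/fl*z,(v-float(f['cy']))/fl*z,z],-1)
    o=np.asarray(f['orientation'],float)
    M=R.from_rotvec(o).as_matrix() if o.size==3 else (R.from_quat(o).as_matrix() if o.size==4 else o)
    P=c@M.T+np.asarray(f['xyz']); P[z==0]=np.nan
    return P
E
python3 - <<'E'
from h import *
o=r.get_obs();print({k:np.round(v,3) for k,v in o.items()})
for n in('top','side'):
    f=grab(n);cv2.imwrite('pics/%s0.png'%n,f['frame']);print(n,f['xyz'],f['orientation'],f['vertical_fov'],f['cx'],f['cy'])
    P=pts(f);print(np.nanmedian(P[...,2]))
E
```

```text
{'clock': np.float64(0.0), 'joints': array([-1.245,  0.478,  0.022,  1.556, -0.012,  1.109, -0.083]), 'qvel': array([-0.001,  0.001,  0.001, -0.003,  0.001,  0.002, -0.001]), 'tau': array([ 0.0000e+00, -5.9645e+01,  1.6080e+00, -2.8120e+01,  1.2000e-02,
        9.0000e-03,  0.0000e+00]), 'tcp_pos': array([0.283, 0.612, 0.241]), 'orientation': array([-6.760e-01, -3.068e+00,  3.000e-03]), 'contact_force': array([ 0.159, -0.113, -0.632]), 'moment': array([ 0.004,  0.047, -0.03 ]), 'gripper_force': np.float64(0.0), 'grip_width': np.float64(0.085)}
top [ 0.44149295 -0.03834706  1.16745297] [-2.14792161  2.12559882 -0.12673499] 47.82813713309277 304.880284077747 240.79699390539182
-0.0004528491108332089
side [ 0.41824696 -0.86900828  0.61643974] [-2.1590256   0.23027011 -0.14768032] 52.54186030943265 319.04608536187 251.12793877174482
-0.0006353534700963559
```

View pics/top0.png

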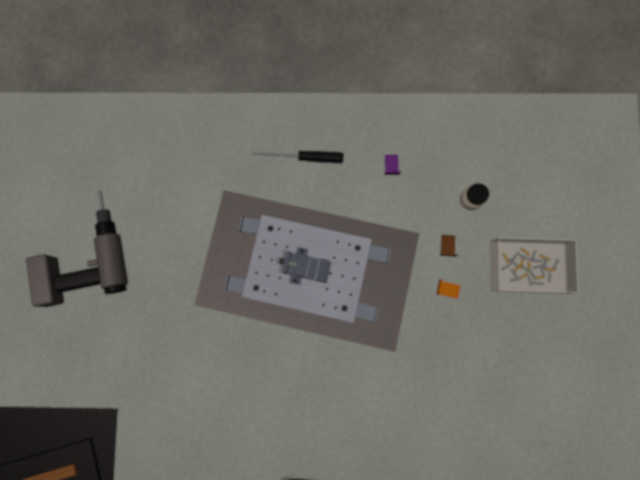

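View pics/side0.png

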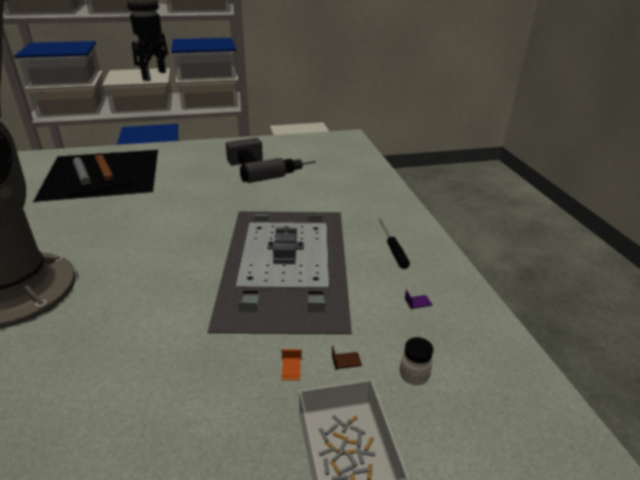

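The top view shows the plate with its screw heads at far left (270,228), far right (357,247), near left (256,288) and near right (345,308). The grey shims are at (250,225), (378,254), (237,284) and (366,312). The look-alikes are the purple, brown and orange shims off the mat at (392,163), (448,245) and (449,289), which I'll leave alone. The side view agrees.

Run:
```python
from h import *
from h import pts
for n in('top','side'):
    f=np.load('/tmp/%s.npz'%n);P=pts(f);g=f['frame'].astype(int)
    sel=(P[...,0]>.3)&(P[...,0]<.85)&(abs(P[...,1])<.3)
    ring=sel&(abs(P[...,2])<.06); print(n,'table/mat z',np.nanmedian(P[...,2][sel]))
    m=sel&(P[...,2]>.022)&(P[...,2]<.037)&(g.min(-1)>115 if n=='top' else g.min(-1)>100)
    k,lab,st,c=cv2.connectedComponentsWithStats(m.astype(np.uint8))
    i=1+np.argmax(st[1:,4]);q=P[lab==i];print('plate n',len(q),'z',np.median(q[:,2]))
    (cx,cy),(w,h),a=cv2.minAreaRect(q[:,:2].astype(np.float32));print('rect',cx,cy,w,h,a)
    # blobs of shims
    s=sel&(P[...,2]>.0055)&(lab!=i)&(P[...,2]<.04)
    k,l2,st,c=cv2.connectedComponentsWithStats(s.astype(np.uint8))
    for j in range(1,k):
        if st[j,4]>25:
            b=P[l2==j];print(j,st[j],np.round(b.mean(0),4),'zmax',b[:,2].max().round(4))
f=np.load('/tmp/top.npz')['frame']
cv2.imwrite('pics/crop1.png',cv2.resize(f[185:355,190:425],None,fx=3.4,fy=3.4,interpolation=cv2.INTER_CUBIC))
```

```text
top table/mat z 0.0011309942046747734
plate n 7422 z 0.029800259315257982
rect 0.5475527048110962 -0.014303311705589294 0.23858071863651276 0.17794154584407806 77.64736938476562
31 [253 149  90  14 646] [ 0.794  -0.0221  0.0208] zmax 0.0306
45 [384 156  17  19 109] [ 0.7692 -0.1968  0.0124] zmax 0.0262
250 [237 214  29  41 285] [0.6376 0.1106 0.0134] zmax 0.0344
333 [266 225   8   7  46] [0.6309 0.0645 0.0301] zmax 0.0351
470 [284 245  26  11 115] [0.5835 0.0045 0.0337] zmax 0.04
471 [354 244   8   8  48] [ 0.5906 -0.1215  0.0306] zmax 0.0351
472 [367 244  24  19 269] [ 0.5808 -0.169   0.0104] zmax 0.0306
547 [224 256  28  43 292] [0.5161 0.1364 0.0134] zmax 0.0341
573 [280 259  53  27 212] [ 0.5269 -0.0151  0.0333] zmax 0.04
726 [436 279   6  16  52] [ 0.5099 -0.2935  0.0191] zmax 0.0281
755 [252 284   8   8  52] [0.5039 0.0922 0.0295] zmax 0.0337
899 [354 302  26  21 278] [ 0.4565 -0.1426  0.0103] zmax 0.0306
919 [340 304   9   8  52] [ 0.4637 -0.0938  0.0302] zmax 0.034
side table/mat z 0.0004671193544320551
plate n 4000 z 0.029520200834716237
rect 0.5480940341949463 -0.0156178027
[... 234 characters left out ...]
 zmax 0.0278
13 [313 226   6   8  27] [0.6316 0.0602 0.0299] zmax 0.0323
17 [326 230   3  48  49] [ 0.6346 -0.038   0.0295] zmax 0.0329
22 [267 237  29  30 178] [ 0.5299 -0.0331  0.0335] zmax 0.0398
27 [295 240  10  20  75] [ 0.5788 -0.0116  0.0344] zmax 0.0399
43 [246 276   8   5  31] [ 0.4638 -0.094   0.0296] zmax 0.0318
44 [312 276   7   5  30] [ 0.5909 -0.121   0.0299] zmax 0.0323
47 [236 279  93  16 538] [ 0.5254 -0.1324  0.0232] zmax 0.0319
52 [405 290  11  18  92] [ 0.7592 -0.2028  0.0156] zmax 0.0252
54 [239 296  20  16 266] [ 0.4552 -0.1527  0.0135] zmax 0.0284
55 [308 296  19  16 254] [ 0.5805 -0.1795  0.014 ] zmax 0.03
75 [282 349  20  11 150] [ 0.5085 -0.2969  0.0163] zmax 0.0262
```

View pics/crop1.png

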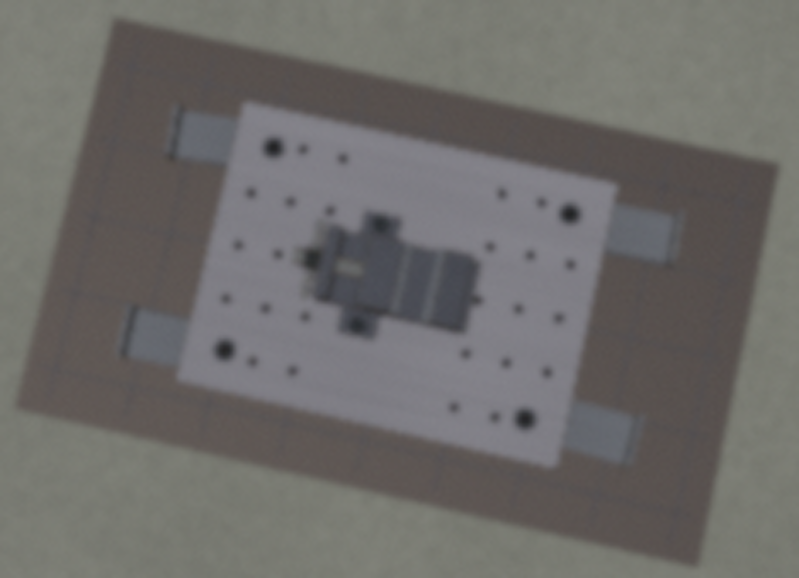

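The crop shows all four screw heads, and each grey shim is on the mat with its turned-up end outward: FL (175,130), FR (678,238), NL (130,330), NR (635,437). I have all four corners from two views, and the plate yaw is about -12.1°. Next I move over the near left corner with the jaws shut and the tool y aligned to plate y (+12.7° turn).

Emit:
send_rows([
  {"dx":15,"dy":-36,"rz":3},
  {"dx":30,"dy":-72,"rz":6},
  {"dx":46,"dy":-108,"rz":9},
  {"dx":61,"dy":-144,"rz":12},
  {"dx":76,"dy":-180,"rz":12.7},
], jaw=0, newtons=40)

```text
$.deltas[0]: bad value
```

Emit:
send_rows([
  {"dx":15,"dy":-36},
  {"dx":30,"dy":-72},
  {"dx":46,"dy":-108},
  {"dx":61,"dy":-144},
  {"dx":76,"dy":-180},
])

```text
$.deltas[0]: bad value
```

Emit:
send_rows([
  {"dx":15,"dy":-36,"dz":-25},
  {"dx":30,"dy":-72,"dz":-50},
  {"dx":45,"dy":-108,"dz":-75},
  {"dx":60,"dy":-144,"dz":-100},
  {"dx":69,"dy":-160,"dz":-130},
])

```text
$.deltas[0]: bad value
```

Emit:
send_rows([
  {"dx":15,"dy":-36,"dz":0,"rx":0,"ry":0,"rz":3},
  {"dx":30,"dy":-72,"dz":0,"rx":0,"ry":0,"rz":6},
  {"dx":46,"dy":-108,"dz":0,"rx":0,"ry":0,"rz":9},
  {"dx":61,"dy":-144,"dz":0,"rx":0,"ry":0,"rz":12},
  {"dx":76,"dy":-180,"dz":0,"rx":0,"ry":0,"rz":12.7},
], jaw=0, newtons=40)

```text
clock: 0.52
tcp_pos: [0.36, 0.4304, 0.2419]
orientation: [-0.328, -3.124, 0.001]
contact_force: [1.1, -0.1, -0.5]
grip_width: 0.0256
gripper_force: 0.0
```

Emit:
send_rows([
  {"dx":15,"dy":-36,"dz":0,"rx":0,"ry":0,"rz":0},
  {"dx":30,"dy":-72,"dz":0,"rx":0,"ry":0,"rz":0},
  {"dx":46,"dy":-108,"dz":0,"rx":0,"ry":0,"rz":0},
  {"dx":61,"dy":-144,"dz":0,"rx":0,"ry":0,"rz":0},
  {"dx":76,"dy":-180,"dz":0,"rx":0,"ry":0,"rz":0},
])

```text
clock: 0.93
tcp_pos: [0.4359, 0.2504, 0.2422]
orientation: [-0.333, -3.124, 0.0]
contact_force: [1.9, 0.2, -0.2]
grip_width: -0.0002
gripper_force: 0.0
```

Emit:
send_rows([
  {"dx":15,"dy":-34,"dz":-15,"rx":0,"ry":0,"rz":0},
  {"dx":30,"dy":-68,"dz":-30,"rx":0,"ry":0,"rz":0},
  {"dx":45,"dy":-102,"dz":-50,"rx":0,"ry":0,"rz":0},
  {"dx":60,"dy":-136,"dz":-75,"rx":0,"ry":0,"rz":0},
  {"dx":68,"dy":-158,"dz":-105,"rx":0,"ry":0,"rz":0},
])

```text
clock: 1.35
tcp_pos: [0.506, 0.0917, 0.1379]
orientation: [0.336, 3.119, 0.001]
contact_force: [0.9, 0.5, 0.3]
grip_width: 0.0
gripper_force: 0.0
```

Emit:
send_rows([
  {"dx":0,"dy":0,"dz":-30,"rx":0,"ry":0,"rz":0},
  {"dx":0,"dy":0,"dz":-60,"rx":0,"ry":0,"rz":0},
  {"dx":0,"dy":0,"dz":-80,"rx":0,"ry":0,"rz":0},
  {"dx":0,"dy":0,"dz":-80,"rx":0,"ry":0,"rz":0},
])

```text
clock: 1.68
tcp_pos: [0.5006, 0.0935, 0.0534]
orientation: [-0.332, -3.117, 0.005]
contact_force: [-0.6, -0.2, 0.4]
grip_width: 0.0003
gripper_force: 0.0
```

Emit:
send_rows([
  {"dx":0,"dy":0,"dz":-4,"rx":0,"ry":0,"rz":0},
  {"dx":0,"dy":0,"dz":-8,"rx":0,"ry":0,"rz":0},
  {"dx":0,"dy":0,"dz":-11,"rx":0,"ry":0,"rz":0},
  {"dx":0,"dy":0,"dz":-13,"rx":0,"ry":0,"rz":0},
])

```text
clock: 2.02
tcp_pos: [0.5044, 0.0949, 0.0451]
orientation: [0.332, 3.122, 0.001]
contact_force: [0.9, -0.4, 0.2]
grip_width: -0.0
gripper_force: 0.0
```

Emit:
send_rows([
  {"dx":0,"dy":0,"dz":-1,"rx":0,"ry":0,"rz":0},
  {"dx":0,"dy":0,"dz":-1,"rx":0,"ry":0,"rz":0},
])

```text
clock: 2.18
tcp_pos: [0.5039, 0.0947, 0.0437]
orientation: [0.332, 3.123, 0.001]
contact_force: [-0.3, -0.3, 0.1]
grip_width: 0.0002
gripper_force: 0.0
```

Emit:
send_rows([
  {"dx":0,"dy":0,"dz":-2,"rx":0,"ry":0,"rz":0},
  {"dx":0,"dy":0,"dz":-3,"rx":0,"ry":0,"rz":0},
  {"dx":0,"dy":0,"dz":-3,"rx":0,"ry":0,"rz":0},
])

```text
clock: 2.43
tcp_pos: [0.504, 0.0947, 0.0405]
orientation: [0.332, 3.123, 0.001]
contact_force: [-0.6, -0.1, 2.9]
grip_width: 0.0001
gripper_force: 1.3
```

Emit:
send_rows([
  {"dx":0,"dy":0,"dz":-1,"rx":0,"ry":0,"rz":0},
  {"dx":0,"dy":0,"dz":-2,"rx":0,"ry":0,"rz":0},
  {"dx":0,"dy":0,"dz":-2,"rx":0,"ry":0,"rz":0},
])

```text
clock: 2.68
tcp_pos: [0.5037, 0.095, 0.0383]
orientation: [-0.332, -3.124, -0.001]
contact_force: [-1.2, 1.9, 3.4]
grip_width: 0.0002
gripper_force: 1.8
```

Emit:
send_rows([
  {"dx":0,"dy":0,"dz":-1,"rx":0,"ry":0,"rz":0},
  {"dx":0,"dy":0,"dz":-2,"rx":0,"ry":0,"rz":0},
  {"dx":0,"dy":0,"dz":-2,"rx":0,"ry":0,"rz":0},
])

```text
clock: 2.93
tcp_pos: [0.5035, 0.0951, 0.0367]
orientation: [-0.332, -3.123, -0.001]
contact_force: [-3.7, 2.6, 11.1]
grip_width: 0.0001
gripper_force: 5.1
```

Run:
```python
from h import *
f=grab('side');P=pts(f)
for n,c in dict(NL=(.504,.092),NR=(.464,-.094),FL=(.631,.063),FR=(.591,-.121)).items():
    m=(np.hypot(P[...,0]-c[0],P[...,1]-c[1])<.012)&(P[...,2]>.018)&(P[...,2]<.036);print(n,m.sum(),np.median(P[m][:,2]))
cv2.imwrite('pics/side1.png',f['frame'][180:340,180:400].repeat(3,0).repeat(3,1))
```

```text
NL 40 0.02774212807305443
NR 70 0.030339440931677453
FL 46 0.029946537289022523
FR 50 0.034899187706403045
```

Near left has given: its corner is down about 5 mm, far right is up by the same amount, and it bottomed at 11 N. Now I lift off, move behind the near left shim and look again.

Emit:
send_rows([
  {"dx":0,"dy":0,"dz":5,"rx":0,"ry":0,"rz":0},
  {"dx":0,"dy":0,"dz":30,"rx":0,"ry":0,"rz":0},
  {"dx":4,"dy":20,"dz":50,"rx":0,"ry":0,"rz":0},
  {"dx":12,"dy":55,"dz":50,"rx":0,"ry":0,"rz":0},
  {"dx":20,"dy":92,"dz":50,"rx":0,"ry":0,"rz":0},
])

```text
clock: 3.4
tcp_pos: [0.5252, 0.1854, 0.0878]
orientation: [0.339, 3.12, -0.0]
contact_force: [0.6, 0.3, 0.8]
grip_width: -0.0001
gripper_force: 0.0
```

Emit:
send_rows([
  {"dx":0,"dy":15,"dz":0,"rx":0,"ry":0,"rz":0},
  {"dx":0,"dy":15,"dz":0,"rx":0,"ry":0,"rz":0},
])

```text
clock: 3.57
tcp_pos: [0.5237, 0.2067, 0.0863]
orientation: [0.323, 3.124, 0.004]
contact_force: [0.3, -0.2, 0.2]
grip_width: 0.0
gripper_force: 0.0
```

```bash
cat > m.py <<'E'
from h import *
c0=np.array([.5474,-.0150]);t=np.radians(-12.1);M=np.array([[np.cos(t),-np.sin(t)],[np.sin(t),np.cos(t)]])
def look(tag):
    for n in('top','side'):
        f=grab(n);P=pts(f)
        for k,c in dict(NL=(-65,95),NR=(-65,-95),FL=(65,95),FR=(65,-95)).items():
            w=c0+M@np.array(c)/1e3
            m=(np.hypot(P[...,0]-w[0],P[...,1]-w[1])<.012)&(P[...,2]>.018)&(P[...,2]<.038);print(n,k,m.sum(),np.median(P[m][:,2]).round(4))
        q=(P[...,:2]-c0)@M
        m=(q[...,0]<-.03)&(q[...,0]>-.10)&(q[...,1]>.118)&(q[...,1]<.175)&(P[...,2]>.013)&(P[...,2]<.04)
        if m.sum():print(n,'NL upright',m.sum(),np.percentile(q[m],[5,50,95],axis=0).round(4).tolist())
        g=f['frame'];s=(slice(185,355),slice(190,425)) if n=='top' else (slice(180,340),slice(180,400))
        cv2.imwrite('pics/%s_%s.png'%(n,tag),cv2.resize(g[s],None,fx=3.4,fy=3.4,interpolation=cv2.INTER_CUBIC))
    print(r.get_obs()['tcp_pos'],r.get_obs()['contact_force'])
E
python3 -c "
from m import *
look('a')"
```

```text
top NL 104 0.0296
top NR 105 0.0293
top FL 98 0.0299
top FR 102 0.0298
top NL upright 87 [[-0.0826, 0.1182], [-0.0646, 0.1471], [-0.0377, 0.1616]]
side NL 46 0.0294
side NR 72 0.0294
side FL 47 0.0299
side FR 66 0.0294
side NL upright 84 [[-0.0797, 0.1529], [-0.0648, 0.1573], [-0.0482, 0.1614]]
[0.52335977 0.20122213 0.08588697] [-0.10220525 -0.46789424  0.04393865]
```

View pics/top_a.png

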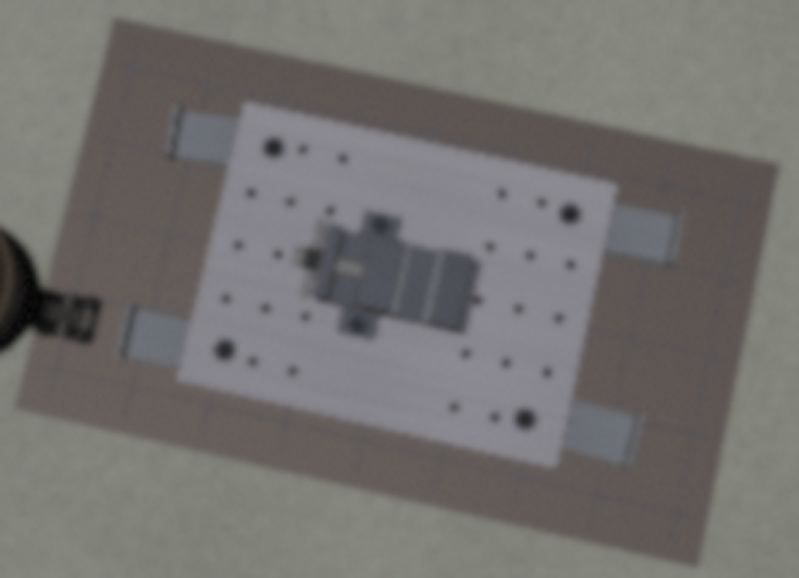

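The plate is back level. The near left shim sits at plate x -65, with its outer face at y about +162 mm. Its upright is at pixel (130,330) in the crop, clear of the fingers at (85,315). I descend behind it.

Emit:
send_rows([
  {"dx":4,"dy":-1,"dz":-25,"rx":0,"ry":0,"rz":0},
  {"dx":4,"dy":-1,"dz":-50,"rx":0,"ry":0,"rz":0},
  {"dx":4,"dy":-1,"dz":-64,"rx":0,"ry":0,"rz":0},
  {"dx":4,"dy":-1,"dz":-64,"rx":0,"ry":0,"rz":0},
  {"dx":4,"dy":-1,"dz":-64,"rx":0,"ry":0,"rz":0},
])

```text
clock: 4.08
tcp_pos: [0.5272, 0.1982, 0.0218]
orientation: [-0.336, -3.122, 0.004]
contact_force: [0.0, 0.5, 1.4]
grip_width: -0.0003
gripper_force: 0.0
```

Emit:
send_rows([
  {"dx":-1.3,"dy":-6,"dz":0,"rx":0,"ry":0,"rz":0},
  {"dx":-2.6,"dy":-12,"dz":0,"rx":0,"ry":0,"rz":0},
  {"dx":-4.3,"dy":-20,"dz":0,"rx":0,"ry":0,"rz":0},
  {"dx":-5.6,"dy":-26,"dz":0,"rx":0,"ry":0,"rz":0},
  {"dx":-6.4,"dy":-30,"dz":0,"rx":0,"ry":0,"rz":0},
])

```text
clock: 4.5
tcp_pos: [0.5213, 0.1689, 0.0229]
orientation: [0.335, 3.123, -0.0]
contact_force: [0.4, -0.5, 0.5]
grip_width: 0.0002
gripper_force: 0.2
```

Emit:
send_rows([
  {"dx":-0.8,"dy":-4,"dz":0,"rx":0,"ry":0,"rz":0},
  {"dx":-1.7,"dy":-8,"dz":0,"rx":0,"ry":0,"rz":0},
  {"dx":-2.6,"dy":-12,"dz":0,"rx":0,"ry":0,"rz":0},
  {"dx":-3.4,"dy":-16,"dz":0,"rx":0,"ry":0,"rz":0},
  {"dx":-3.4,"dy":-16,"dz":0,"rx":0,"ry":0,"rz":0},
])

```text
clock: 4.92
tcp_pos: [0.5177, 0.1534, 0.0223]
orientation: [-0.334, -3.124, 0.001]
contact_force: [0.2, -0.3, 0.2]
grip_width: 0.0001
gripper_force: 0.0
```

```bash
python3 -c "
from m import *
look('b')"
```

```text
top NL 101 0.0301
top NR 106 0.0301
top FL 99 0.0297
top FR 99 0.03
top NL upright 33 [[-0.0853, 0.1183], [-0.0763, 0.1198], [-0.0339, 0.1445]]
side NL 46 0.0299
side NR 68 0.0294
side FL 45 0.0298
side FR 73 0.0295
side NL upright 119 [[-0.0781, 0.1382], [-0.0615, 0.1431], [-0.0513, 0.1529]]
[0.51778885 0.15424398 0.02221554] [-0.38281204 -0.03039103 -0.34641017]
```

View pics/side_b.png

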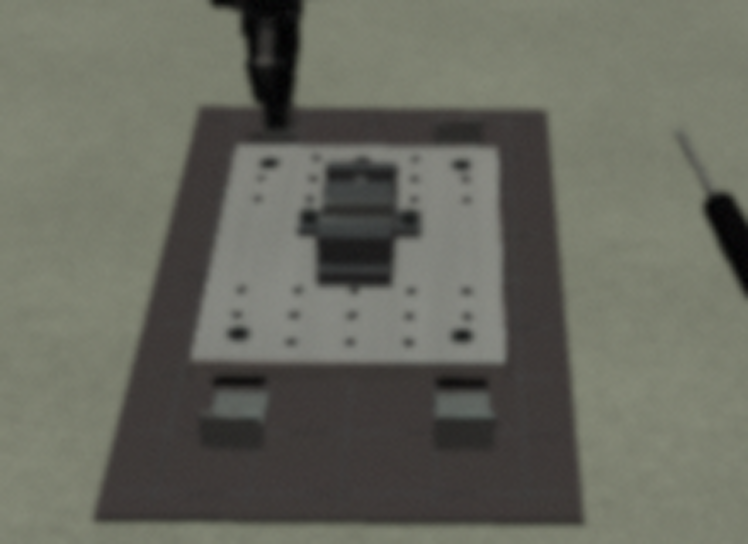

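The fingers at (278,120) have pushed the near left shim part way, and its upright is at (270,135). The plate is level and has not moved. I keep pushing and watch the force.

Emit:
send_rows([
  {"dx":-0.8,"dy":-4,"dz":0,"rx":0,"ry":0,"rz":0},
  {"dx":-1.7,"dy":-8,"dz":0,"rx":0,"ry":0,"rz":0},
  {"dx":-2.6,"dy":-12,"dz":0,"rx":0,"ry":0,"rz":0},
  {"dx":-3.0,"dy":-14,"dz":0,"rx":0,"ry":0,"rz":0},
  {"dx":-3.0,"dy":-14,"dz":0,"rx":0,"ry":0,"rz":0},
])

```text
clock: 5.43
tcp_pos: [0.5147, 0.1395, 0.0223]
orientation: [-0.334, -3.123, 0.001]
contact_force: [0.1, 0.0, -0.2]
grip_width: -0.0001
gripper_force: 0.0
```

Emit:
send_rows([
  {"dx":-0.4,"dy":-2,"dz":0,"rx":0,"ry":0,"rz":0},
  {"dx":-0.8,"dy":-4,"dz":0,"rx":0,"ry":0,"rz":0},
  {"dx":-1.1,"dy":-5,"dz":0,"rx":0,"ry":0,"rz":0},
  {"dx":-1.1,"dy":-5,"dz":0,"rx":0,"ry":0,"rz":0},
])

```text
clock: 5.77
tcp_pos: [0.5137, 0.1352, 0.0223]
orientation: [-0.333, -3.124, 0.0]
contact_force: [0.5, 0.5, 0.3]
grip_width: -0.0002
gripper_force: 0.0
```

```bash
python3 -c "
from m import *
look('c')"
```

```text
top NL 18 0.0289
top NR 105 0.0305
top FL 96 0.0302
top FR 100 0.0298
top NL upright 29 [[-0.0857, 0.1181], [-0.048, 0.1195], [-0.0313, 0.1254]]
side NL 44 0.0298
side NR 69 0.0295
side FL 44 0.0297
side FR 65 0.0298
side NL upright 64 [[-0.0722, 0.119], [-0.0614, 0.1294], [-0.0518, 0.1401]]
[0.51377465 0.1354712  0.02230302] [ 0.09172244 -0.70418954  0.54089981]
```

Emit:
send_rows([
  {"dx":-0.2,"dy":-1,"dz":0,"rx":0,"ry":0,"rz":0},
  {"dx":-0.4,"dy":-2,"dz":0,"rx":0,"ry":0,"rz":0},
  {"dx":-0.4,"dy":-2,"dz":0,"rx":0,"ry":0,"rz":0},
])

```text
clock: 6.12
tcp_pos: [0.5134, 0.1334, 0.0223]
orientation: [0.333, 3.124, -0.0]
contact_force: [0.4, 0.1, -0.3]
grip_width: 0.0001
gripper_force: 0.1
```

Emit:
send_rows([
  {"dx":-0.2,"dy":-1,"dz":0,"rx":0,"ry":0,"rz":0},
  {"dx":-0.2,"dy":-1,"dz":0,"rx":0,"ry":0,"rz":0},
  {"dx":-0.2,"dy":-1,"dz":0,"rx":0,"ry":0,"rz":0},
])

```text
clock: 6.37
tcp_pos: [0.5132, 0.1324, 0.0223]
orientation: [-0.333, -3.124, 0.0]
contact_force: [-0.9, 0.7, -0.3]
grip_width: 0.0
gripper_force: 0.0
```

Emit:
send_rows([
  {"dx":-0.2,"dy":-1,"dz":0,"rx":0,"ry":0,"rz":0},
  {"dx":-0.2,"dy":-1,"dz":0,"rx":0,"ry":0,"rz":0},
  {"dx":-0.2,"dy":-1,"dz":0,"rx":0,"ry":0,"rz":0},
])

```text
clock: 6.62
tcp_pos: [0.5131, 0.1321, 0.0223]
orientation: [0.332, 3.124, 0.001]
contact_force: [0.2, 2.0, -0.8]
grip_width: 0.0
gripper_force: 1.3
```

Emit:
send_rows([
  {"dx":-0.2,"dy":-1,"dz":0,"rx":0,"ry":0,"rz":0},
  {"dx":-0.2,"dy":-1,"dz":0,"rx":0,"ry":0,"rz":0},
  {"dx":-0.2,"dy":-1,"dz":0,"rx":0,"ry":0,"rz":0},
])

```text
clock: 6.87
tcp_pos: [0.5131, 0.132, 0.0224]
orientation: [0.331, 3.123, 0.003]
contact_force: [0.7, 5.7, -3.4]
grip_width: 0.0002
gripper_force: 2.6
```

The push has stopped against the plate's edge at about 6 N, with the TCP at plate y 137 as expected. I back off, lift and check.

Emit:
send_rows([
  {"dx":1,"dy":4,"dz":0,"rx":0,"ry":0,"rz":0},
  {"dx":4,"dy":20,"dz":0,"rx":0,"ry":0,"rz":0},
  {"dx":8,"dy":40,"dz":0,"rx":0,"ry":0,"rz":0},
  {"dx":8,"dy":40,"dz":35,"rx":0,"ry":0,"rz":0},
  {"dx":8,"dy":40,"dz":65,"rx":0,"ry":0,"rz":0},
])

```text
clock: 7.28
tcp_pos: [0.5195, 0.1709, 0.0865]
orientation: [-0.329, -3.12, 0.004]
contact_force: [0.2, -0.1, 1.1]
grip_width: 0.0
gripper_force: 0.0
```

```bash
python3 -c "
from m import *
look('d')"
```

```text
top NL 103 0.0301
top NR 107 0.0296
top FL 95 0.0295
top FR 97 0.0302
top NL upright 59 [[-0.083, 0.1187], [-0.0627, 0.1203], [-0.0346, 0.1238]]
side NL 46 0.0296
side NR 71 0.0293
side FL 44 0.0296
side FR 74 0.0299
side NL upright 5 [[-0.082, 0.1181], [-0.0496, 0.1194], [-0.0335, 0.1212]]
[0.52374838 0.17111806 0.09118332] [ 0.77741566  0.68975986 -0.59348348]
```

View pics/top_d.png

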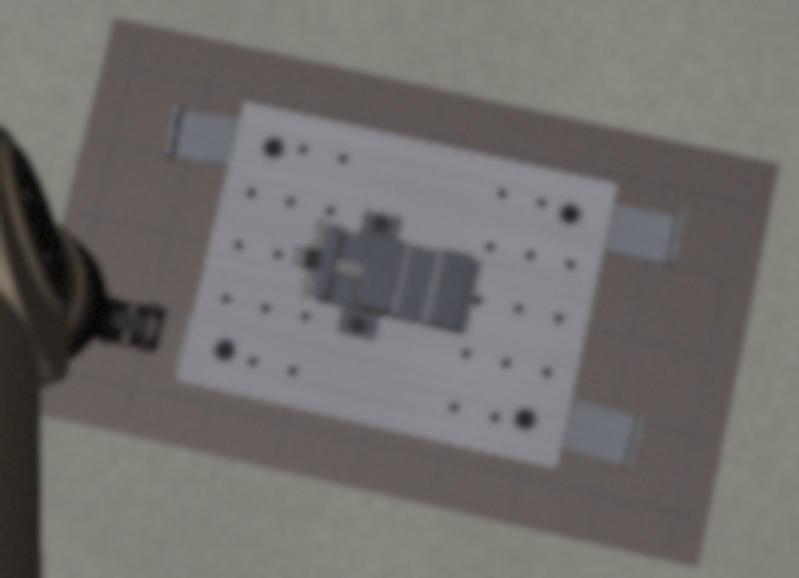

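The near left shim is flush against the plate's edge at (185,340), and the plate and the other three shims are where they were. Now I press the near left screw head at (224,350).

Emit:
send_rows([
  {"dx":-8,"dy":-35,"dz":0,"rx":0,"ry":0,"rz":0},
  {"dx":-16,"dy":-70,"dz":0,"rx":0,"ry":0,"rz":0},
  {"dx":-18,"dy":-78,"dz":-15,"rx":0,"ry":0,"rz":0},
  {"dx":-18,"dy":-78,"dz":-35,"rx":0,"ry":0,"rz":0},
  {"dx":-18,"dy":-78,"dz":-40,"rx":0,"ry":0,"rz":0},
])

```text
clock: 7.8
tcp_pos: [0.5009, 0.0904, 0.0451]
orientation: [-0.336, -3.12, 0.003]
contact_force: [-1.1, 1.2, 0.3]
grip_width: 0.0003
gripper_force: 0.0
```

Emit:
send_rows([
  {"dx":0,"dy":0,"dz":-2,"rx":0,"ry":0,"rz":0},
  {"dx":0,"dy":0,"dz":-4,"rx":0,"ry":0,"rz":0},
  {"dx":0,"dy":0,"dz":-5,"rx":0,"ry":0,"rz":0},
  {"dx":0,"dy":0,"dz":-5,"rx":0,"ry":0,"rz":0},
])

```text
clock: 8.13
tcp_pos: [0.5032, 0.0931, 0.0426]
orientation: [0.331, 3.123, 0.001]
contact_force: [-0.1, 0.2, -0.2]
grip_width: 0.0001
gripper_force: 0.0
```

Emit:
send_rows([
  {"dx":0,"dy":0,"dz":-1,"rx":0,"ry":0,"rz":0},
  {"dx":0,"dy":0,"dz":-1,"rx":0,"ry":0,"rz":0},
  {"dx":0,"dy":0,"dz":-1,"rx":0,"ry":0,"rz":0},
])

```text
clock: 8.38
tcp_pos: [0.503, 0.0927, 0.0416]
orientation: [0.332, 3.124, 0.0]
contact_force: [0.9, 0.0, 1.2]
grip_width: 0.0002
gripper_force: 0.0
```

Emit:
send_rows([
  {"dx":0,"dy":0,"dz":-1,"rx":0,"ry":0,"rz":0},
  {"dx":0,"dy":0,"dz":-2,"rx":0,"ry":0,"rz":0},
  {"dx":0,"dy":0,"dz":-2,"rx":0,"ry":0,"rz":0},
])

```text
clock: 8.63
tcp_pos: [0.5031, 0.0927, 0.0407]
orientation: [0.333, 3.124, 0.001]
contact_force: [-4.4, -0.3, 16.9]
grip_width: 0.0005
gripper_force: 8.6
```

Emit:
send_rows([
  {"dx":0,"dy":0,"dz":-1,"rx":0,"ry":0,"rz":0},
  {"dx":0,"dy":0,"dz":-2,"rx":0,"ry":0,"rz":0},
  {"dx":0,"dy":0,"dz":-2,"rx":0,"ry":0,"rz":0},
  {"dx":0,"dy":0,"dz":-2,"rx":0,"ry":0,"rz":0},
])

```text
clock: 8.97
tcp_pos: [0.5031, 0.0927, 0.0405]
orientation: [0.333, 3.124, 0.002]
contact_force: [-11.6, -1.0, 41.7]
grip_width: 0.0002
gripper_force: 20.6
```

The corner holds firm, giving less than 1 mm under more than 15 N. I lift off and verify.

Emit:
send_rows([
  {"dx":0,"dy":0,"dz":4,"rx":0,"ry":0,"rz":0},
  {"dx":0,"dy":0,"dz":20,"rx":0,"ry":0,"rz":0},
  {"dx":0,"dy":0,"dz":55,"rx":0,"ry":0,"rz":0},
  {"dx":0,"dy":20,"dz":90,"rx":0,"ry":0,"rz":0},
  {"dx":0,"dy":50,"dz":110,"rx":0,"ry":0,"rz":0},
])

```text
clock: 9.38
tcp_pos: [0.5042, 0.1399, 0.1506]
orientation: [0.342, 3.12, 0.0]
contact_force: [1.2, 0.5, -0.6]
grip_width: 0.0002
gripper_force: 0.0
```

Emit:
send_rows([
  {"dx":8,"dy":35,"dz":0,"rx":0,"ry":0,"rz":0},
  {"dx":8,"dy":60,"dz":0,"rx":0,"ry":0,"rz":0},
  {"dx":8,"dy":60,"dz":0,"rx":0,"ry":0,"rz":0},
  {"dx":8,"dy":60,"dz":0,"rx":0,"ry":0,"rz":0},
])

```text
clock: 9.72
tcp_pos: [0.5104, 0.2042, 0.1473]
orientation: [-0.327, -3.124, -0.001]
contact_force: [0.3, -0.9, -0.5]
grip_width: 0.0
gripper_force: 0.0
```

```bash
python3 -c "
from m import *
look('e')"
```

```text
top NL 102 0.0296
top NR 109 0.0297
top FL 96 0.0299
top FR 99 0.0301
top NL upright 64 [[-0.0838, 0.1182], [-0.0633, 0.1203], [-0.0349, 0.1239]]
side NL 47 0.0296
side NR 68 0.0295
side FL 48 0.03
side FR 69 0.0299
side NL upright 6 [[-0.0838, 0.1185], [-0.0661, 0.1199], [-0.0358, 0.1208]]
[0.51052926 0.20127729 0.14697825] [-1.02906763 -0.53293267  0.28058861]
```

View pics/top_e.png

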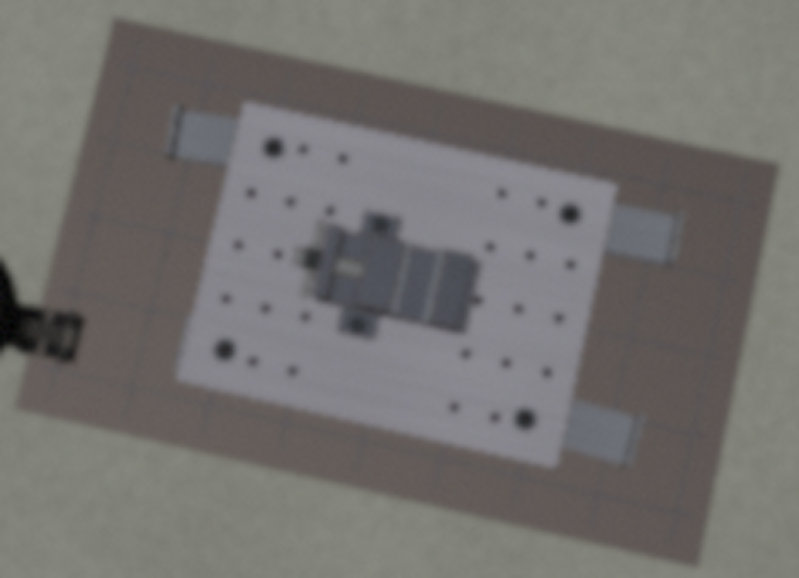

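The near left shim is flush at (185,340). The plate is level, the other three shims are unmoved, and the arm is clear at (65,335).

```bash
python3 -c "
from bench import r
print(r.hand_in())"
```

```text
the job is handed in; nothing more can be done
None
```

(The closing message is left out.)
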